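Put the counter things back on their fitted stands

ROBOT

A 6-joint arm with a two-finger parallel gripper is mounted at the origin on the work surface; the furniture and walls round the work are solid. World frame = base frame: x ahead of the robot, y to its left, z up, the work surface at z = 0. Lengths are in m, angles in rad, forces in N, time in s.
With the tool pointing down it reaches from about 0.25 to 0.85 m from the base axis. Payload 12.5 kg.
Tool frame: the origin (TCP) lies where the fingers leave the gripper's body, on its centre line; the fingertips stand 84 mm ahead of it and the grasp point (between the pads) lies hold_point_z ahead of it (hold_point_z is the distance from the TCP to the grasp point, in m); z points along the fingers, y is the line along which they close (so a half turn about z gives the same grasp; the last joint's range is limited). The gripper opens to 93 mm and grips with 3 to 60 N. Pads are 15 mm wide; open, the fingers measure 128 mm over their backs; the gripper's body (75 mm by 188 mm) begins 65 mm behind the grasp point.
Start: joints at [-0.085, 0.351, 1.652, -0, 1.139, -0.085], TCP at [0.55, 0, 0.303] pointing down, gripper open.
Joint ranges: [-2.75, 2.75], [-0.79, 2.1], [0.01, 2.65], [-1.57, 4.71], [0.07, 3.14], [-2.87, 2.87]. Speed limits (rad/s): [2.22, 2.22, 2.79, 3.14, 3.14, 3.14].

INTERFACE

Orientations are given as [roll, pitch, yaw] about the fixed x, y, z axes, in that order (R = Rz(yaw) Ry(pitch) Rx(roll)).
In Python, from rig import state, grab_frame, job_done, spot_in, hold_point_z gives the robot as it stands.
- The arm moves only by the tool move_arm, never from a script. Its argument "rows" is a list of rows, each a list of 3 entries, a list of its own where there are three numbers: the shift along the world's x, y, z scaled (see below), then the turn about the world's z scaled (see below), then the closure, from -1 (fully open) to 1 (shut). A call has exactly 5 rows; each row shifts and turns the commanded pose from where the row before left it; what a row does not reach is not made up. The controller multiplies each number of a shift by 20 cm and each number of a turn by 45 degrees. A row lasts 1/10 s, in which the tool goes at most 50 mm and 8.59 degrees, less where a joint would pass 70% of its speed; a pose out of reach is approached as far as the arm can. A call with a number of a shift or a turn outside -1 to 1 is refused whole. A call with a gripper value outside its range is refused whole. The fingers move at their own pace and stop on an object; "newtons" is the grip in N (left out, the last holds). Time passes only in rows, so rows that do not move let the fingers close, or fill a call up. It gives the time, the measured TCP pose, the force, the opening and the grip force at its end, in the units of the state.
- state(): the state, without advancing time (a new reading comes with each control period).
- grab_frame(name): name is "scene" or "side" or "wrist"; returns a dict with "img" (384x512x3 uint8, red, green, blue), "fx", "fy", "cx", "cy" (pixels), "extrinsics" (4x4, takes a point from camera to world coordinates). Camera axes: x right, y up, looking along -z (the intrinsics and any distortion apply to the point x, -y, -z); pixel columns grow to the right and rows downward; lengths in m; the calibration is good to about 2 mm. The wrist camera is an equidistant fisheye: a pixel r from the principal point sees the ray r / f radians off the axis. A picture is of the moment at which its call begins. There is no depth.
- job_done(): hands the job in; it is judged then, once.
Trained networks look in the newest picture that a camera, given by its name, has taken for a name from the list of things; names that differ only in an ending like _2 or _b are one class to them, and where a whole thing is asked for, a point or a joint stands for the part that bears it (a point fixed in the world has none). Each returns a list of dicts, best first, with "confidence" (0 to 1); they miss things now and then, are a little off and sometimes report something else, mostly with a low value. They report only what shows in the picture. A call takes as long as a camera call. They do not tell look-alikes from the thing itself.
- spot_in(camera, thing): "bbox" ([left, top, right, bottom] in pixels, round what is visible of it).
The state is a dict: "time_s": time; "joint_pos": joint angles; "qvel": joint speeds; "effort": joint torques, N m; "tool_pos": TCP position; "ee_rot": TCP orientation; "force": force on the tool from outside, world axes, zero at the start; "wrist_torque": the same for the moment, N m; "width": opening from 0.0 (shut) to 1.0 (fully open); "grasp_force": force on a finger pad.
Only numpy, scipy, OpenCV 4.12 (cv2) and the standard library are available. Lean on these libraries where they do the work, as an engineer would, in place of code of your own. Each camera call takes 0.05 s, during which the arm holds its last target. There are 200 camera calls.

TASK

Tidy the stall counter in front of the robot: put the salt shaker, the flat-sided sauce bottle, the marker pen and the short clothes-peg-like bag clip each on the steel stand made for its shape and size - shaker upright in the small round dish, bottle upright in the oval dish, pen lying centred in the long wire rest, clip lying centred in the short wire rest. Let go of everything, and leave the counter bell standing where it is.

Things in the scene. Friction and masses are not known exactly. Their poses are not given: they have to be found in the camera images.
- salt_mid (a point): Salt shaker: clear round body with a grey domed top, 44 mm across and 90 mm tall (body 44 mm up to z 66 mm, top 34 mm across above 74 mm), about 0.1 kg, standing upright. The point is its centre, 45 mm above its underside; z is its upright axis.
- sauce_mid (a point): Sauce bottle: green plastic squeeze bottle with flat sides, oval body 46 mm (x) by 82 mm (y) at the base, 186 mm tall, about 0.2 kg, standing upright. Its round cap, 50 mm across, reaches from 160 to 185 mm above the underside and is a good place to grip. The point is its centre, 93 mm above its underside; y is the broad direction of the body, z up.
- marker_mid (a point): Marker pen: white with a red cap, a round rod 16 mm thick and 135 mm long, about 0.02 kg, lying on the table along its y axis. The point is its centre, half-way along and 8 mm above its underside.
- clip_mid (a point): Bag clip: purple plastic bar like a clothes peg, 15 mm wide (x), 72 mm long (y), 12 mm high, about 0.02 kg, lying on the table along its y axis. The point is its centre, 6 mm above its underside.
- round_dish: Stand for the shaker: small round steel dish fixed to the table, 76 mm over the rim, 60 mm inside the rim. Floor 4 mm above the table, rim top 14 mm. Origin at the centre of its underside, z up.
- oval_dish: Stand for the bottle: oval steel dish fixed to the table, inside the rim 66 mm (x) by 104 mm (y), rim 8 mm thick. Floor 4 mm above the table, rim top 14 mm. Origin at the centre of its underside; y is the long direction.
- long_rest: Stand for the pen: steel base plate 44 mm (x) by 110 mm (y), 5 mm thick, fixed to the table, with two upright wire cradles at y = +45 and -45 mm (wire 6 mm thick, open between them). Each cradle has a dip 20 mm wide, then slopes outward and up to 45 mm height, 44 mm apart; the pen lies along y across both dips, its underside about 27 mm above the table. Origin at the centre of its underside.
- short_rest: Stand for the clip: as the long rest but base plate 44 mm (x) by 68 mm (y), the two wire cradles at y = +24 and -24 mm; the clip lies along y across both dips, its underside about 27 mm above the table. Origin at the centre of its underside.
- bell: Counter bell, chrome dome on a black foot, 82 mm across, 64 mm tall, loose: to be left alone. Origin at the centre of its underside.
Mind the look-alikes: they are no part of the job. What is shaped like the short_rest but turquoise is not meant.

How it is judged:
By the outcome, as a careful person would: the job done as asked, in the order asked, and still so for the second after the job is handed in, with the robot touching nothing.
It also fails if it takes over 115 s, if anything falls off the work surface, if the arm or the gripper's body presses on something with over 40 N, if the wrist force passes 120 N, or if a joint passes its speed limit or range.

## Working session

There is one attempt and no reset: what is moved stays moved. The work goes in short steps, Python scripts to look and compute and a tool call to move; the robot and the scene stay as the last step left them, time stands still between calls to the robot, and variables do not carry over. Pictures are saved under pics/ and viewed, at most 14 in all, crops included, and the job is handed in when it is done.

Besides the shell and the picture viewer there is one more tool, called after "Request:" by a JSON object that holds its "api" and its "payload". move_arm: Moves the arm, as the interface text tells. Its arguments: {"type":"object","properties":{"rows":{"type":"array","items":{"type":"array"}},"newtons":{"type":"number"}},"required":["rows"]}

```bash
mkdir -p pics; ls; cat > h.py <<'E'
import numpy as np, cv2
from rig import *
def ray(f,u,v,fish=False):
    a=(u-f["cx"])/f["fx"]; b=(v-f["cy"])/f["fy"]
    if fish:
        t=np.hypot(a,b); s=np.sin(t)/max(t,1e-9); d=np.array([a*s,-b*s,-np.cos(t)])
    else: d=np.array([a,-b,-1.])
    E=np.array(f["extrinsics"]); d=E[:3,:3]@d
    return E[:3,3],d/np.linalg.norm(d)
def atz(f,u,v,z,fish=False):
    o,d=ray(f,u,v,fish); return o+d*(z-o[2])/d[2]
def proj(f,p,fish=False):
    E=np.array(f["extrinsics"]); q=E[:3,:3].T@(np.array(p)-E[:3,3]); x,y,z=q[0],-q[1],-q[2]
    if fish:
        r=np.hypot(x,y); t=np.arctan2(r,z); x,y=x/r*t,y/r*t
    else: x,y=x/z,y/z
    return np.array([f["cx"]+f["fx"]*x,f["cy"]+f["fy"]*y])
def tri(f1,p1,fi1,f2,p2,fi2):
    o1,d1=ray(f1,*p1,fi1); o2,d2=ray(f2,*p2,fi2)
    s=np.linalg.lstsq(np.c_[d1,-d2],o2-o1,rcond=None)[0]
    a=o1+s[0]*d1;b=o2+s[1]*d2
    return (a+b)/2,np.linalg.norm(a-b)
def save(img,name): cv2.imwrite("pics/"+name,np.ascontiguousarray(img[:,:,::-1]))
E
python3 - <<'E'
from h import *
print(hold_point_z if not callable(hold_point_z) else hold_point_z())
print({k:np.round(v,3) for k,v in state().items()})
for c in ["scene","side","wrist"]:
    f=grab_frame(c); save(f["img"],c+"0.png"); np.save(c+"0.npy",f,allow_pickle=True)
    print(c,f["fx"],f["fy"],f["cx"],f["cy"],np.round(f["extrinsics"],3).tolist(),[k for k in f])
    for t in ["salt_mid","sauce_mid","marker_mid","clip_mid","round_dish","oval_dish","long_rest","short_rest","bell"]:
        print(t,[(np.round(d["bbox"]).astype(int).tolist(),round(d["confidence"],2)) for d in spot_in(c,t)])
print(state()["time_s"])
E
```

```text
pics
0.0653
{'time_s': np.float64(0.0), 'joint_pos': array([-0.085,  0.351,  1.652,  0.   ,  1.139, -0.085]), 'qvel': array([-0.001, -0.001, -0.002, -0.   ,  0.   , -0.002]), 'effort': array([ 1.0000e-03, -4.9732e+01, -2.8525e+01,  7.0000e-02,  2.6000e-02,
       -0.0000e+00]), 'tool_pos': array([0.55 , 0.   , 0.302]), 'ee_rot': array([-3.14 , -0.   ,  1.571]), 'force': array([-0.571, -0.81 ,  0.097]), 'wrist_torque': array([ 0.004, -0.044, -0.048]), 'grasp_force': np.float64(0.0), 'width': np.float64(1.003)}
scene 479.54310862693285 479.54310862693285 256.56151958616516 187.7161146363528 [[-0.858, 0.218, -0.466, -0.183], [-0.514, -0.34, 0.788, 1.023], [0.013, 0.915, 0.403, 0.602], [0.0, 0.0, 0.0, 1.0]] ['img', 'fx', 'fy', 'cx', 'cy', 'extrinsics']
salt_mid [([292, 152, 306, 182], 0.59), ([120, 245, 136, 262], 0.38)]
sauce_mid [([165, 156, 195, 234], 0.82)]
marker_mid [([177, 235, 209, 267], 0.67)]
clip_mid [([124, 246, 137, 262], 0.63)]
round_dish [([228, 214, 255, 230], 0.8)]
oval_dish [([255, 189, 288, 210], 0.89)]
long_rest [([205, 184, 227, 210], 0.62)]
short_rest [([245, 236, 2
[... 643 characters left out ...]
[281, 194, 306, 222], 0.84)]
short_rest [([297, 220, 319, 244], 0.58), ([204, 179, 220, 193], 0.58), ([209, 233, 233, 255], 0.52)]
bell []
wrist 297.3186396354542 297.3186396354542 252.52563087423155 190.84327106578056 [[1.0, 0.0, 0.0, 0.551], [-0.0, 0.961, 0.277, 0.077], [-0.0, -0.277, 0.961, 0.385], [0.0, 0.0, 0.0, 1.0]] ['img', 'fx', 'fy', 'cx', 'cy', 'extrinsics']
salt_mid [([165, 322, 195, 357], 0.94)]
sauce_mid [([222, 2, 285, 72], 0.83)]
marker_mid [([166, 3, 178, 22], 0.61)]
clip_mid []
round_dish [([128, 82, 186, 144], 0.79)]
oval_dish [([133, 177, 191, 258], 0.66)]
long_rest [([229, 130, 293, 221], 0.9)]
short_rest [([43, 7, 98, 61], 0.95), ([248, 252, 291, 285], 0.61)]
bell []
1.5
```

```bash
python3 - <<'E'
import cv2,numpy as np
a=cv2.imread("pics/scene0.png")[130:280,100:350]; b=cv2.imread("pics/side0.png")[120:280,150:400]
cv2.imwrite("pics/ab.png",np.vstack([cv2.resize(x,None,fx=1.9,fy=1.9,interpolation=cv2.INTER_CUBIC) for x in(a,b)]))
cv2.imwrite("pics/w0.png",cv2.resize(cv2.imread("pics/wrist0.png"),(768,576)))
E
```

```text
(no output)
```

View pics/ab.png

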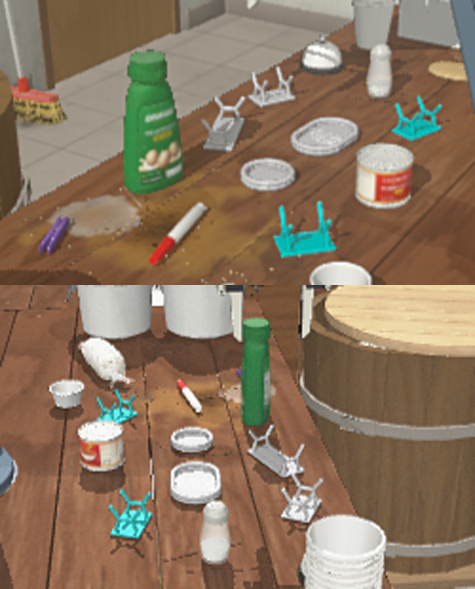

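View pics/w0.png

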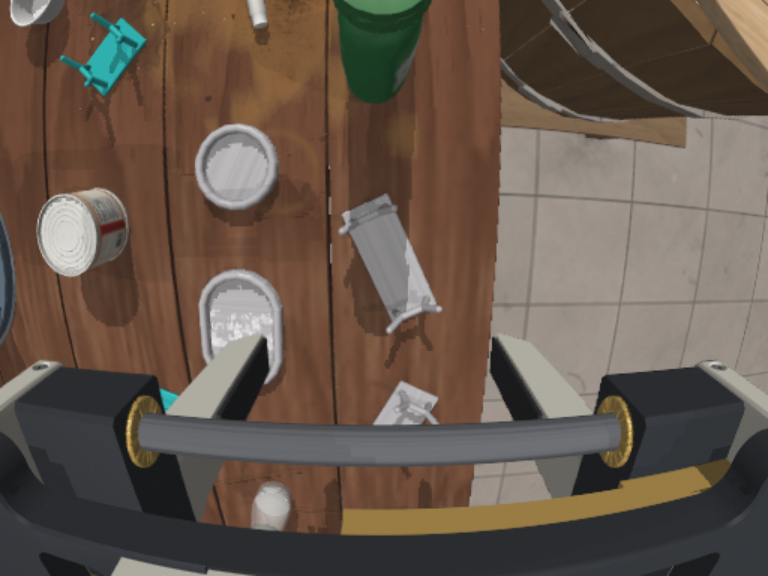

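The side view shows the shaker at about (262,252), with the silver short rest at (308,232) and the silver long rest at (293,208). The turquoise rests are the decoys. The bell is at about (269,157) in the scene view. The clip is purple, at (130,254) in the scene view and hidden behind the bottle in the side view.

```bash
python3 - <<'E'
from h import *
F={c:np.load(c+"0.npy",allow_pickle=True).item() for c in["scene","side","wrist"]}
B={"salt":dict(scene=[292,152,306,182],side=[253,233,273,270],wrist=[165,322,195,357]),
"sauce":dict(scene=[165,156,195,234],side=[277,137,294,193]),
"marker":dict(scene=[177,235,209,267],side=[244,175,257,183]),
"round":dict(scene=[228,214,255,230],side=[239,197,264,212],wrist=[128,82,186,144]),
"oval":dict(scene=[255,189,288,210],side=[242,214,264,235],wrist=[133,177,191,258]),
"long":dict(scene=[205,184,227,210],side=[281,194,306,222],wrist=[229,130,293,221]),
"short":dict(scene=[232,169,255,184],side=[297,220,319,244],wrist=[248,252,291,285])}
c=lambda b:((b[0]+b[2])/2,(b[1]+b[3])/2)
for k,v in B.items():
    ks=list(v)
    for i in range(len(ks)):
        for j in range(i):
            a,b=ks[j],ks[i]; p,e=tri(F[a],c(v[a]),a=="wrist",F[b],c(v[b]),b=="wrist"); print(k,a,b,p.round(3),e.round(3))
print("clip",atz(F["scene"],130.5,254,.006),"bell",atz(F["scene"],269,166,.01))
# purple clip axis; marker axis from scene
im=F["scene"]["img"].astype(int)
def axis(m,z,f,fish=False):
    v,u=np.nonzero(m); P=np.array([atz(f,x,y,z,fish)[:2] for x,y in zip(u,v)])
    mu=P.mean(0); w,V=np.linalg.eigh(np.cov((P-mu).T)); d=V[:,1]; t=(P-mu)@d
    print(len(u),mu.round(3),"ang",np.degrees(np.arctan2(d[1],d[0])).round(1),"ext",np.ptp(t).round(3))
sub=np.zeros(im.shape[:2],bool); sub[235:275,110:150]=1
r,g,b=im[...,0],im[...,1],im[...,2]
axis(sub&(b>g+25)&(b>r),.006,F["scene"])
E
```

```text
salt scene side [ 0.432 -0.286  0.042] 0.004
salt scene wrist [ 0.432 -0.274  0.044] 0.009
salt side wrist [ 0.431 -0.277  0.034] 0.001
sauce scene side [0.553 0.166 0.091] 0.006
marker scene side [0.44  0.259 0.006] 0.002
round scene side [0.428 0.065 0.   ] 0.002
round scene wrist [0.425 0.073 0.005] 0.002
round side wrist [ 0.426  0.073 -0.003] 0.005
oval scene side [ 0.421 -0.085  0.009] 0.002
oval scene wrist [ 0.42  -0.073  0.012] 0.011
oval side wrist [ 0.421 -0.073  0.002] 0.0
long scene side [ 0.558 -0.002  0.015] 0.004
long scene wrist [ 0.563 -0.009  0.013] 0.003
long side wrist [ 0.559 -0.009  0.017] 0.005
short scene side [ 0.572 -0.169  0.02 ] 0.002
short scene wrist [ 0.568 -0.148  0.024] 0.018
short side wrist [ 0.576 -0.15   0.009] 0.001
clip [0.55672893 0.34571943 0.006     ] bell [ 0.56041873 -0.31468719  0.01      ]
128 [0.565 0.345] ang 116.5 ext 0.081
```

Request:
{"api": "move_arm", "payload": {"rows": [[[-0.06, -0.14, 0], 0, -1], [[-0.06, -0.14, 0], 0, -1], [[-0.06, -0.14, 0], 0, -1], [[-0.06, -0.14, 0], 0, -1], [[-0.06, -0.14, 0], 0, -1]]}}

```text
time_s: 2.0
tool_pos: [0.4894, -0.141, 0.3028]
ee_rot: [3.141, 0.0, 1.571]
force: [0.2, -0.3, 0.8]
width: 1.0
grasp_force: 0.0
```

Request:
{"api": "move_arm", "payload": {"rows": [[[-0.06, -0.14, 0], 0, -1], [[-0.06, -0.14, 0], 0, -1], [[-0.06, -0.14, 0], 0, -1], [[-0.06, -0.14, 0], 0, -1], [[-0.05, -0.14, 0], 0, -1]]}}

```text
time_s: 2.5
tool_pos: [0.4313, -0.2811, 0.3029]
ee_rot: [3.141, 0.0, 1.571]
force: [0.7, -0.2, 0.8]
width: 0.998
grasp_force: 0.0
```

```bash
cat > look.py <<'E'
import sys
from h import *
n=sys.argv[1]; f=grab_frame("wrist"); save(f["img"],n+".png"); np.save(n+".npy",f,allow_pickle=True)
s=state(); print(s["time_s"],np.round(s["tool_pos"],4),np.round(s["ee_rot"],3),np.round(s["joint_pos"],2),round(float(s["width"]),2))
for t,z in [a.split(":") for a in sys.argv[2:]]:
    for d in spot_in("wrist",t):
        b=d["bbox"]; print(t,np.round(b).astype(int),round(d["confidence"],2),atz(f,(b[0]+b[2])/2,(b[1]+b[3])/2,float(z),True).round(4))
E
python3 look.py w1 salt_mid:0.06 short_rest:0.03 oval_dish:0.014 bell:0.06
```

```text
2.55 [ 0.4304 -0.2841  0.3028] [-3.142e+00  2.000e-03  1.569e+00] [-0.67  0.29  1.74 -0.    1.11 -0.67] 1.0
salt_mid [234 153 270 199] 0.8 [ 0.4314 -0.2804  0.06  ]
short_rest [336  52 396 113] 0.87 [ 0.5715 -0.1681  0.03  ]
short_rest [126  65 186 118] 0.77 [ 0.3138 -0.1811  0.03  ]
oval_dish [208   0 276  56] 0.59 [ 0.4195 -0.1029  0.014 ]
bell [331 181 382 236] 0.73 [ 0.5581 -0.3204  0.06  ]
bell [211   0 277  56] 0.28 [ 0.4225 -0.1149  0.06  ]
```

View pics/w1.png

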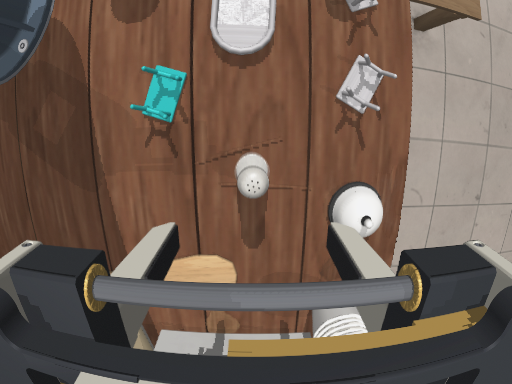

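The shaker's dome top is at (253,182) and its base centre is near y = -0.285. That puts it straight under the tool, and the bell at (357,210) is clear of the fingers.

Request:
{"api": "move_arm", "payload": {"rows": [[[0.0, 0, -0.2], 0, -1], [[0, 0, -0.2], 0, -1], [[0, 0, -0.2], 0, -1], [[0, 0, -0.2], 0, -1], [[0, 0, -0.165], 0, -1]], "newtons": 15}}

```text
time_s: 3.25
tool_pos: [0.4321, -0.2786, 0.1079]
ee_rot: [-3.141, -0.001, 1.572]
force: [0.3, -0.2, -0.6]
width: 1.0
grasp_force: 0.0
```

Request:
{"api": "move_arm", "payload": {"rows": [[[0, 0, 0], 0, -1], [[0, 0, 0], 0, 0.6], [[0, 0, 0], 0, 0.6], [[0, 0, 0], 0, 0.6], [[0, 0, 0], 0, 0.6]]}}

```text
time_s: 3.75
tool_pos: [0.4324, -0.2802, 0.1109]
ee_rot: [3.14, 0.001, 1.571]
force: [-0.5, 0.4, 0.3]
width: 0.708
grasp_force: 0.0
```

Request:
{"api": "move_arm", "payload": {"rows": [[[0, 0, 0], 0, 0.6], [[0, 0, 0], 0, 0.6], [[0, 0, 0], 0, 0.6], [[0, 0, 0], 0, 0.6], [[0, 0, 0], 0, 0.6]]}}

```text
time_s: 4.25
tool_pos: [0.4319, -0.28, 0.1098]
ee_rot: [-3.141, -0.0, 1.571]
force: [-2.2, 0.3, 3.9]
width: 0.454
grasp_force: 15.0
```

Request:
{"api": "move_arm", "payload": {"rows": [[[0, 0, 0.2], 0, 0.6], [[0, 0, 0.2], 0, 0.6], [[0, 0.22, 0], 0, 0.6], [[0, 0.22, 0], 0, 0.6], [[0, 0.22, 0], 0, 0.6]]}}

```text
time_s: 4.75
tool_pos: [0.4317, -0.1466, 0.1899]
ee_rot: [3.141, 0.0, 1.57]
force: [1.5, 0.1, -1.5]
width: 0.456
grasp_force: 15.0
```

Request:
{"api": "move_arm", "payload": {"rows": [[[0, 0.22, 0], 0, 0.6], [[0, 0.22, 0], 0, 0.6], [[-0.03, 0.2, 0], 0, 0.6], [[0, 0.14, 0], 0, 0.6], [[0, 0, 0], 0, 0.6]]}}

```text
time_s: 5.25
tool_pos: [0.4256, 0.0105, 0.1896]
ee_rot: [-3.141, -0.0, 1.574]
force: [0.2, -0.2, -0.7]
width: 0.452
grasp_force: 15.0
```

```bash
python3 look.py w2 salt_mid:0.14 round_dish:0.01 sauce_mid:0.17 marker_mid:0.008
```

```text
5.3 [0.4259 0.0091 0.1897] [ 3.142 -0.     1.574] [-0.09  0.3   2.06  0.    0.78 -0.09] 0.45
salt_mid [218 199 290 323] 0.61 [0.4271 0.0123 0.14  ]
```

View pics/w2.png

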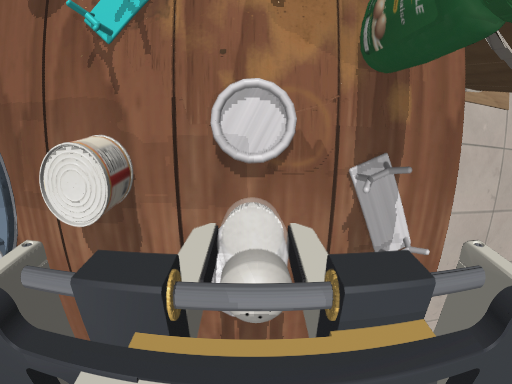

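The shaker is held upright at (253,260). The round dish is in view, its rim running from (211,79) to (296,163).

```bash
python3 - <<'E'
from h import *
f=np.load("w2.npy",allow_pickle=True).item()
for p in[(211,121),(296,121),(253.5,79),(253.5,163),(253.5,121)]: print(atz(f,*p,.012,True).round(4))
print("salt bottom visible edge",atz(f,253,198,.08,True))
print(tri(f,(253.5,121),True,*[np.load("w1.npy",allow_pickle=True).item(),(0,0),True])[0]*0)
E
```

```text
[0.3897 0.0759 0.012 ]
[0.4639 0.0761 0.012 ]
[0.4267 0.1124 0.012 ]
[0.4269 0.0383 0.012 ]
[0.4268 0.0756 0.012 ]
salt bottom visible edge [0.42641451 0.0270457  0.08      ]
[ 0. -0.  0.]
```

Request:
{"api": "move_arm", "payload": {"rows": [[[0, 0.18, 0], 0, 0.6], [[0, 0.17, 0], 0, 0.6], [[0, 0, -0.13], 0, 0.6], [[0, 0, -0.13], 0, 0.6], [[0, 0, -0.06], 0, 0.6]]}}

```text
time_s: 6.0
tool_pos: [0.4255, 0.0774, 0.1242]
ee_rot: [-3.14, 0.0, 1.57]
force: [0.4, -0.2, -1.5]
width: 0.451
grasp_force: 15.0
```

Request:
{"api": "move_arm", "payload": {"rows": [[[0, 0, -0.05], 0, 0.6], [[0, 0, 0], 0, 0.6], [[0, 0, 0], 0, -0.6], [[0, 0, 0], 0, -0.6], [[0, 0, 0], 0, -0.6]]}}

```text
time_s: 6.5
tool_pos: [0.4263, 0.078, 0.1164]
ee_rot: [3.14, -0.0, 1.571]
force: [0.5, 0.3, 0.6]
width: 0.662
grasp_force: 0.0
```

Request:
{"api": "move_arm", "payload": {"rows": [[[0, 0, 0.0], 0, -0.6], [[0, 0, 0.15], 0, -0.6], [[0, 0, 0.2], 0, -1], [[0, 0, 0.25], 0, -1], [[0, 0, 0.25], 0, -1]]}}

```text
time_s: 7.0
tool_pos: [0.4254, 0.078, 0.2878]
ee_rot: [-3.141, -0.0, 1.571]
force: [0.3, 1.1, -0.5]
width: 0.982
grasp_force: 0.0
```

Request:
{"api": "move_arm", "payload": {"rows": [[[0.14, 0.04, 0.2], 0, -1], [[0.14, 0.04, 0], 0, -1], [[0.14, 0.05, 0], 0, -1], [[0.13, 0.05, 0], 0, -1], [[0, 0, 0], 0, -1]]}}

```text
time_s: 7.5
tool_pos: [0.5378, 0.1148, 0.3255]
ee_rot: [3.141, -0.0, 1.571]
force: [-0.6, -1.0, -0.4]
width: 0.999
grasp_force: 0.0
```

```bash
python3 look.py w3 salt_mid:0.06 round_dish:0.01 sauce_mid:0.185 marker_mid:0.008 clip_mid:0.006 long_rest:0.02
```

```text
7.55 [0.5364 0.1143 0.3253] [-3.141  0.     1.571] [ 0.13  0.33  1.63 -0.    1.19  0.12] 1.0
salt_mid [148 177 186 224] 0.77 [0.4306 0.0791 0.06  ]
round_dish [147 164 200 219] 0.78 [0.4254 0.0759 0.01  ]
sauce_mid [238  94 300 168] 0.72 [0.5506 0.1742 0.185 ]
marker_mid [164  12 189 107] 0.6 [0.4365 0.2611 0.008 ]
clip_mid [266   0 284  23] 0.75 [0.5684 0.3266 0.006 ]
long_rest [240 210 296 279] 0.69 [ 0.5608 -0.0018  0.02  ]
```

View pics/w3.png

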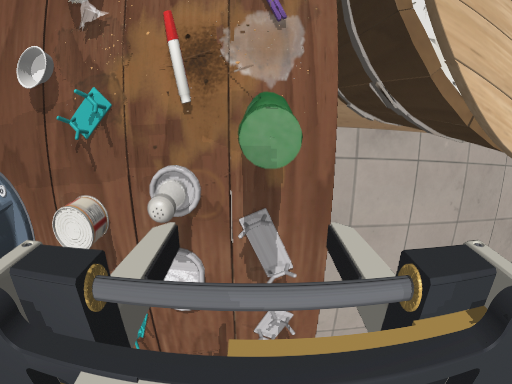

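The shaker stands in its dish at (168,195). The bottle cap is centred at about (270,136), the pen runs from (169,14) to (186,107), and the clip is at (276,8).

```bash
cat > fit.py <<'E'
from h import *
from scipy.optimize import least_squares
F={c:np.load(c+".npy",allow_pickle=True).item() for c in["scene0","side0","w3"]}
f=F["w3"]
print("cap",atz(f,270.5,136,.185,True).round(4))
G={}
for c in["scene0","side0"]:
    r,g,b=[F[c]["img"][...,i].astype(int) for i in range(3)]
    m=((g>r+15)&(g>b+10)).astype(np.uint8); m=cv2.morphologyEx(m,cv2.MORPH_CLOSE,np.ones((9,9)))
    n,l,st,_=cv2.connectedComponentsWithStats(m); k=1+np.argmax(st[1:,4]); print(c,st[k]); G[c]=l==k
t=np.linspace(0,2*np.pi,72,endpoint=False)
def model(c,p):
    x,y,a=p; out=[]
    for z in(.015,.03,.045,.06,.075):
        q=np.c_[.023*np.cos(t),.041*np.sin(t)]; R=np.array([[np.cos(a),-np.sin(a)],[np.sin(a),np.cos(a)]])
        u=np.array([proj(F[c],(*w,z)) for w in q@R.T+[x,y]]); out.append((u[:,0].min(),u[:,0].max(),int(round(proj(F[c],(x,y,z))[1]))))
    return out
def res(p):
    e=[]
    for c in G:
        for l,r,v in model(c,p):
            u=np.nonzero(G[c][v])[0]; e+= [l-u.min()+.5-.5,r-u.max()-1+.5]
    return np.array(e)
for a0 in np.radians([-80,-40,0,40,80]):
    s=least_squares(res,[.553,.17,a0],diff_step=1e-3,x_scale=[.01,.01,.3]); print(s.x[:2].round(4),"broad dir",(np.degrees(s.x[2])+90).round(1),s.cost.round(2),s.fun.round(1))
E
python3 fit.py
```

```text
cap [0.5518 0.1703 0.185 ]
scene0 [ 165  157   31   75 1912]
side0 [277 137  16  57 765]
[0.5489 0.1712] broad dir 69.4 8.96 [ 1.1 -0.5  0.7 -0.7  0.3  0.1 -0.  -0.1 -0.4 -0.4 -0.6 -1.3 -0.6 -1.3
 -0.6  1.8 -0.6  1.8 -0.6  1.9]
[0.5489 0.1712] broad dir 69.4 8.96 [ 1.1 -0.5  0.7 -0.7  0.3  0.1 -0.  -0.1 -0.4 -0.4 -0.6 -1.3 -0.6 -1.3
 -0.6  1.8 -0.6  1.8 -0.6  1.9]
[0.5489 0.1712] broad dir 69.4 8.96 [ 1.1 -0.5  0.7 -0.7  0.3  0.1 -0.  -0.1 -0.4 -0.4 -0.6 -1.3 -0.6 -1.3
 -0.6  1.8 -0.6  1.8 -0.6  1.9]
[0.5489 0.1712] broad dir 69.4 8.96 [ 1.1 -0.5  0.7 -0.7  0.3  0.1 -0.  -0.1 -0.4 -0.4 -0.6 -1.3 -0.6 -1.3
 -0.6  1.8 -0.6  1.8 -0.6  1.9]
[0.5489 0.1712] broad dir 249.4 8.96 [ 1.1 -0.5  0.7 -0.7  0.3  0.1 -0.  -0.1 -0.4 -0.4 -0.6 -1.3 -0.6 -1.3
 -0.6  1.8 -0.6  1.8 -0.6  1.9]
```

Request:
{"api": "move_arm", "payload": {"rows": [[[0.04, 0.14, 0], 0, -1], [[0.035, 0.14, 0], 0, -1], [[0, 0, -0.15], 0, -1], [[0, 0, -0.15], 0, -1], [[0, 0, -0.14], 0, -1]], "newtons": 30}}

```text
time_s: 8.35
tool_pos: [0.5505, 0.17, 0.2369]
ee_rot: [3.141, -0.0, 1.571]
force: [-0.3, -0.0, -0.0]
width: 1.001
grasp_force: 0.0
```

Request:
{"api": "move_arm", "payload": {"rows": [[[0, 0, 0], 0, -1], [[0, 0, 0], 0, 0.5], [[0, 0, 0], 0, 0.5], [[0, 0, 0], 0, 0.5], [[0, 0, 0], 0, 0.5]]}}

```text
time_s: 8.85
tool_pos: [0.5513, 0.17, 0.2388]
ee_rot: [3.14, -0.0, 1.571]
force: [-1.1, 0.0, -0.9]
width: 0.707
grasp_force: 0.0
```

Request:
{"api": "move_arm", "payload": {"rows": [[[0, 0, 0], 0, 0.5], [[0, 0, 0], 0, 0.5], [[0, 0, 0], 0, 0.5], [[0, 0, 0], 0, 0.5], [[0, 0, 0], 0, 0.5]]}}

```text
time_s: 9.35
tool_pos: [0.5511, 0.17, 0.238]
ee_rot: [3.141, -0.0, 1.571]
force: [-0.0, -0.1, 3.7]
width: 0.537
grasp_force: 30.0
```

Request:
{"api": "move_arm", "payload": {"rows": [[[0, 0, 0.1], 0, 0.5], [[0, 0, 0.2], 0, 0.5], [[0, 0, 0.2], 0, 0.5], [[0, 0, 0.1], 0, 0.5], [[0, 0, 0], 0, 0.5]]}}

```text
time_s: 9.85
tool_pos: [0.5515, 0.1702, 0.3602]
ee_rot: [3.137, -0.001, 1.571]
force: [0.0, -0.5, -2.4]
width: 0.54
grasp_force: 30.0
```

```bash
python3 - <<'E'
from h import *
f=np.load("wrist0.npy",allow_pickle=True).item(); g=np.load("w1.npy",allow_pickle=True).item()
for p in[(200,300),(283,300),(200,340),(283,340),(241,268)]: print(p,atz(f,p[0]/1.5,p[1]/1.5,.010,True).round(4))
for p in[(211,20),(275,20),(211,5),(277,5),(244,56)]: print(p,atz(g,*p,.010,True).round(4))
im=np.hstack([cv2.resize(f["img"][160:270,110:220],None,fx=3.6,fy=3.6,interpolation=2),cv2.resize(g["img"][0:110,190:300],None,fx=3.6,fy=3.6,interpolation=2)]); save(im,"oval.png")
E
```

```text
(200, 300) [ 0.3833 -0.0446  0.01  ]
(283, 300) [ 0.4645 -0.044   0.01  ]
(200, 340) [ 0.3777 -0.0853  0.01  ]
(283, 340) [ 0.4617 -0.083   0.01  ]
(241, 268) [ 0.4273 -0.0142  0.01  ]
(211, 20) [ 0.3797 -0.0891  0.01  ]
(275, 20) [ 0.46   -0.0902  0.01  ]
(211, 5) [ 0.3794 -0.068   0.01  ]
(277, 5) [ 0.4627 -0.069   0.01  ]
(244, 56) [ 0.4213 -0.1386  0.01  ]
```

View pics/oval.png

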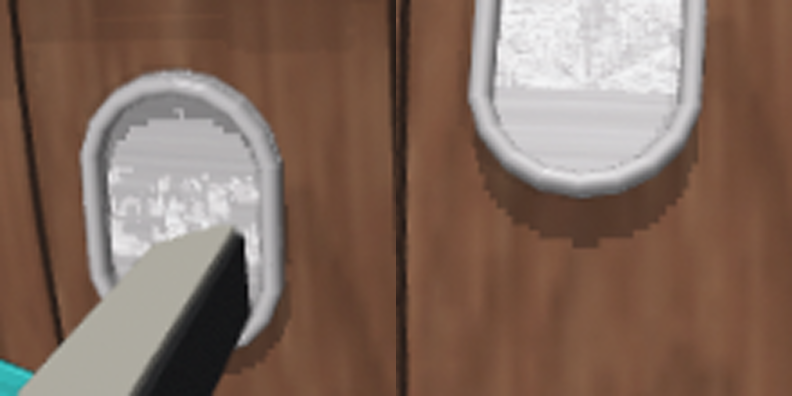

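The left crop (first wrist view) shows the top of the oval dish's rim, and the right crop (w1) shows the bottom. Together they put its centre near (0.4225, -0.076) with the long axis at about 86°. The bottle is at about 69°, so it has to turn by +17°.

Request:
{"api": "move_arm", "payload": {"rows": [[[-0.08, -0.154, 0], 0.05, 0.5], [[-0.08, -0.154, 0], 0.05, 0.5], [[-0.08, -0.154, 0], 0.05, 0.5], [[-0.08, -0.154, 0], 0.05, 0.5], [[-0.08, -0.154, 0], 0.05, 0.5]]}}

```text
time_s: 10.35
tool_pos: [0.4696, 0.015, 0.3557]
ee_rot: [-3.139, -0.001, 1.769]
force: [-1.1, -0.3, -1.9]
width: 0.536
grasp_force: 30.0
```

Request:
{"api": "move_arm", "payload": {"rows": [[[-0.08, -0.154, 0], 0.05, 0.5], [[-0.08, -0.154, 0], 0.05, 0.5], [[-0.08, -0.154, 0], 0.03, 0.5], [[0, 0, -0.1], 0, 0.5], [[0, 0, -0.1], 0, 0.5]]}}

```text
time_s: 10.85
tool_pos: [0.4221, -0.077, 0.3158]
ee_rot: [-3.14, -0.001, 1.867]
force: [0.2, -0.0, -2.3]
width: 0.539
grasp_force: 30.0
```

Request:
{"api": "move_arm", "payload": {"rows": [[[0, 0, -0.1], 0, 0.5], [[0, 0, -0.1], 0, 0.5], [[0, 0, 0], 0, 0.5], [[0, 0, 0], 0, 0.5], [[0, 0, 0], 0, 0.5]]}}

```text
time_s: 11.35
tool_pos: [0.4232, -0.0764, 0.2782]
ee_rot: [3.141, 0.0, 1.869]
force: [-0.5, 0.0, -2.1]
width: 0.542
grasp_force: 30.0
```

```bash
python3 - <<'E'
from h import *
s=state(); print(s["time_s"],s["tool_pos"],s["ee_rot"])
ims=[]
for c,(a,b,k,d) in {"scene":(110,230,210,330),"side":(130,250,190,310)}.items():
    f=grab_frame(c); np.save(c+"1.npy",f,allow_pickle=True); ims.append(cv2.resize(f["img"][a:b,k:d],None,fx=3.3,fy=3.3,interpolation=2))
save(np.hstack(ims),"b1.png")
E
python3 look.py w4 sauce_mid:0.2 oval_dish:0.01
```

```text
11.35 [ 0.42317583 -0.07637369  0.27820604] [3.14106246e+00 2.87404472e-04 1.86931866e+00]
11.5 [ 0.4232 -0.0764  0.2783] [3.141e+00 1.000e-03 1.869e+00] [-0.29  0.16  1.97  0.    1.01 -0.59] 0.54
sauce_mid [206 141 297 285] 0.83 [ 0.4182 -0.0602  0.2   ]
oval_dish [209 121 293 204] 0.62 [ 0.4189 -0.0661  0.01  ]
```

View pics/b1.png

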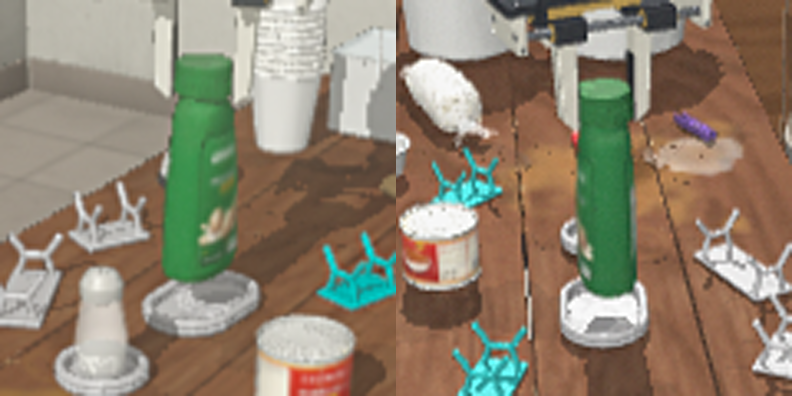

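The shaker stands upright in its dish. The bottle hangs above the oval dish with its label face slightly visible in the side view. I'll fit its yaw again.

```bash
sed -e 's/"scene0"/"scene1"/g;s/"side0"/"side1"/g;s/"w3"/"w4"/g' -e 's/for z in(.*):/for z in np.array([.015,.03,.045,.06,.075])+.041:/' -e 's/\[.553,.17,a0\]/[.4225,-.076,a0]/' fit.py > fit2.py; python3 fit2.py
python3 - <<'E'
from h import *
f=np.load("w4.npy",allow_pickle=True).item(); save(cv2.resize(f["img"][90:290,160:340],None,fx=2.9,fy=2.9,interpolation=2),"w4c.png")
E
```

```text
cap [ 0.4163 -0.0159  0.185 ]
scene1 [ 259  126   23   70 1346]
side1 [ 245  154   18   67 1078]
[ 0.4242 -0.0786] broad dir 85.3 2.8 [ 0.4 -0.1  0.5  0.  -0.4  0.2 -0.3  0.4 -0.2 -0.4  1.2 -1.   0.  -1.
 -0.1 -0.1  0.8 -0.2  0.6 -0.2]
[ 0.4242 -0.0786] broad dir 85.3 2.8 [ 0.4 -0.1  0.5  0.  -0.4  0.2 -0.3  0.4 -0.2 -0.4  1.2 -1.   0.  -1.
 -0.1 -0.1  0.8 -0.2  0.6 -0.2]
[ 0.4242 -0.0786] broad dir 85.3 2.8 [ 0.4 -0.1  0.5  0.  -0.4  0.2 -0.3  0.4 -0.2 -0.4  1.2 -1.   0.  -1.
 -0.1 -0.1  0.8 -0.2  0.6 -0.2]
[ 0.4242 -0.0786] broad dir 85.3 2.8 [ 0.4 -0.1  0.5  0.  -0.4  0.2 -0.3  0.4 -0.2 -0.4  1.2 -1.   0.  -1.
 -0.1 -0.1  0.8 -0.2  0.6 -0.2]
[ 0.4242 -0.0786] broad dir 85.3 2.8 [ 0.4 -0.1  0.5  0.  -0.4  0.2 -0.3  0.4 -0.2 -0.4  1.2 -1.   0.  -1.
 -0.1 -0.1  0.8 -0.2  0.6 -0.2]
```

View pics/w4c.png

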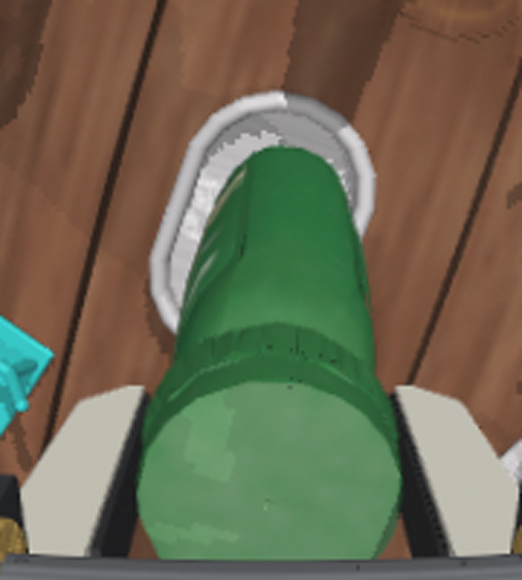

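```bash
python3 - <<'E'
from h import *
f=np.load("w4.npy",allow_pickle=True).item(); print(f["extrinsics"][:3,3])
T=lambda x,y:atz(f,x/2.9+160,y/2.9+90,.010,True).round(4)
for p in[(185,180),(165,220),(150,265),(374,180),(368,225),(280,92),(230,100),(330,105)]: print(p,T(*p))
E
```

```text
[ 0.40085465 -0.0027264   0.36079689]
(185, 180) [ 0.3842 -0.0637  0.01  ]
(165, 220) [ 0.3808 -0.0823  0.01  ]
(150, 265) [ 0.3798 -0.1028  0.01  ]
(374, 180) [ 0.4586 -0.0407  0.01  ]
(368, 225) [ 0.4623 -0.0595  0.01  ]
(280, 92) [ 0.4109 -0.0177  0.01  ]
(230, 100) [ 0.3925 -0.0268  0.01  ]
(330, 105) [ 0.4318 -0.0167  0.01  ]
```

The dish edges put its centre at about (0.4215, -0.0765). That is within 2 mm of the bottle, and the yaw matches, so I'll lower it.

Request:
{"api": "move_arm", "payload": {"rows": [[[0, 0, -0.06], 0, 0.5], [[0, 0, -0.06], 0, 0.5], [[0, 0, -0.04], 0, 0.5], [[0, 0, -0.02], 0, 0.5], [[0, 0, 0], 0, 0.5]]}}

```text
time_s: 12.1
tool_pos: [0.4234, -0.0764, 0.2421]
ee_rot: [3.141, 0.0, 1.869]
force: [0.0, 1.8, -1.3]
width: 0.538
grasp_force: 30.0
```

Request:
{"api": "move_arm", "payload": {"rows": [[[0, 0, 0], 0, -0.4], [[0, 0, 0], 0, -0.4], [[0, 0, 0], 0, -0.8], [[0, 0, 0], 0, -0.8], [[0, 0, 0], 0, -0.8]]}}

```text
time_s: 12.6
tool_pos: [0.423, -0.0764, 0.2418]
ee_rot: [3.142, 0.0, 1.869]
force: [-0.0, 0.6, -0.2]
width: 0.883
grasp_force: 0.0
```

Request:
{"api": "move_arm", "payload": {"rows": [[[0, 0, 0.1], 0, -1], [[0, 0, 0.2], 0, -1], [[0, 0, 0.2], 0, -1], [[0, 0.15, 0], -0.1, -1], [[0, 0.22, 0], -0.19, -1]]}}

```text
time_s: 13.1
tool_pos: [0.4235, -0.0079, 0.3429]
ee_rot: [3.139, 0.001, 1.655]
force: [0.9, 0.3, 0.2]
width: 0.997
grasp_force: 0.0
```

Request:
{"api": "move_arm", "payload": {"rows": [[[0, 0.22, 0], -0.09, -1], [[0, 0.22, 0], 0, -1], [[0, 0.22, 0], 0, -1], [[0, 0.22, 0], 0, -1], [[0, 0, 0], 0, -1]]}}

```text
time_s: 13.6
tool_pos: [0.4228, 0.1717, 0.3417]
ee_rot: [3.142, -0.001, 1.594]
force: [-1.1, -0.4, -0.5]
width: 1.007
grasp_force: 0.0
```

```bash
python3 look.py w5 marker_mid:0.008 clip_mid:0.006; python3 - <<'E'
from h import *
f=grab_frame("side"); np.save("side2.npy",f,allow_pickle=True); g=np.load("w5.npy",allow_pickle=True).item()
save(np.hstack([g["img"][:,50:450],cv2.resize(f["img"][140:268,190:323],(400,384),interpolation=2)]),"w5s.png")
E
```

```text
13.65 [0.4229 0.1698 0.3415] [-3.141  0.     1.594] [0.28 0.13 1.83 0.   1.17 0.26] 1.0
marker_mid [250  49 275 142] 0.86 [0.4347 0.2659 0.008 ]
clip_mid [337  21 363  68] 0.69 [0.5585 0.3493 0.006 ]
```

View pics/w5s.png

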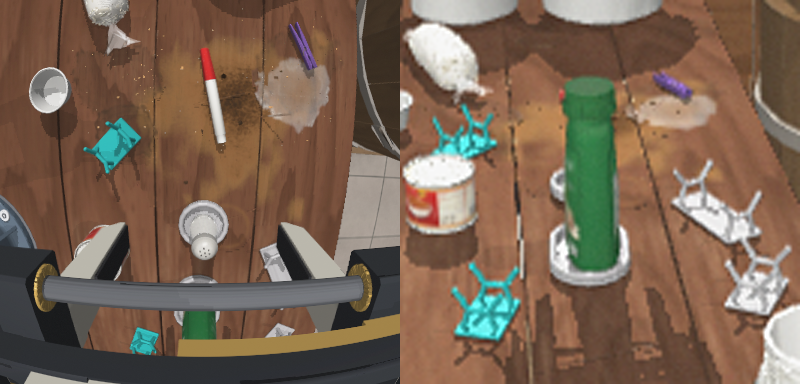

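The bottle stands upright in the oval dish. The pen runs from (256,47) to (271,143) and the clip from (341,24) to (363,68), in full-frame pixels.

```bash
cat > ax.py <<'E'
from h import *
def axis(f,box,cond,z):
    im=f["img"].astype(int); r,g,b=im[...,0],im[...,1],im[...,2]; m=cond(r,g,b); s=np.zeros_like(m); s[box[1]:box[3],box[0]:box[2]]=1; m&=s
    n,l,st,_=cv2.connectedComponentsWithStats(cv2.morphologyEx(m.astype(np.uint8),cv2.MORPH_CLOSE,np.ones((3,3)))); m=l==1+np.argmax(st[1:,4])
    v,u=np.nonzero(m); P=np.array([atz(f,x+.0,y+.0,z,True)[:2] for x,y in zip(u,v)])
    w,V=np.linalg.eigh(np.cov(P.T)); d=V[:,1]*np.sign(V[1,1]); mu=P.mean(0); t=(P-mu)@d; c=mu+d*(t.max()+t.min())/2
    e=[(u[i],v[i]) for i in(t.argmin(),t.argmax())]
    return c.round(4),np.degrees(np.arctan2(d[1],d[0])).round(1),np.ptp(t).round(4),e
pen=lambda r,g,b:((r>120)&(g<70)&(b<70))|((r>140)&(abs(r-b)<35))
clip=lambda r,g,b:(b>g+25)&(b>r)
E
python3 - <<'E'
from ax import *
w3,w5=[np.load(n+".npy",allow_pickle=True).item() for n in("w3","w5")]
a=axis(w3,(155,5,195,112),pen,.012); b=axis(w5,(245,40,282,150),pen,.012); c=axis(w5,(330,15,370,75),clip,.010)
print(a);print(b);print(c)
for i in(0,1): print("pen end tri",tri(w3,a[3][i],True,w5,b[3][i],True))
E
```

```text
(array([0.4352, 0.2674]), np.float64(101.9), np.float64(0.1354), [(np.int64(185), np.int64(102)), (np.int64(166), np.int64(10))])
(array([0.4351, 0.2669]), np.float64(102.2), np.float64(0.1347), [(np.int64(273), np.int64(142)), (np.int64(252), np.int64(48))])
(array([0.5615, 0.3479]), np.float64(115.6), np.float64(0.0712), [(np.int64(365), np.int64(67)), (np.int64(346), np.int64(22))])
pen end tri (array([0.45028249, 0.20151717, 0.01895813]), np.float64(0.0016166250344969242))
pen end tri (array([0.41927563, 0.33390031, 0.008457  ]), np.float64(0.0019539444840733313))
```

Request:
{"api": "move_arm", "payload": {"rows": [[[0.03, 0.24, 0], 0.12, -1], [[0.03, 0.24, 0], 0.12, -1], [[0, 0, -0.2], 0, -1], [[0, 0, -0.2], 0, -1], [[0, 0, -0.2], 0, -1]], "newtons": 12}}

```text
time_s: 14.3
tool_pos: [0.4356, 0.2629, 0.2206]
ee_rot: [3.141, -0.0, 1.777]
force: [0.3, -0.4, -0.3]
width: 1.001
grasp_force: 0.0
```

```bash
python3 - <<'E'
from ax import *
s=state();print(s["tool_pos"],s["ee_rot"])
f=grab_frame("wrist"); np.save("w6.npy",f,allow_pickle=True); save(f["img"],"w6.png")
print(axis(f,(150,40,340,270),pen,.012))
w0,w3=[np.load(n+".npy",allow_pickle=True).item() for n in("wrist0","w3")]
save(np.hstack([cv2.resize(w0["img"][120:230,215:305],(396,484),interpolation=2),cv2.resize(w3["img"][195:295,225:307],(396,483),interpolation=2)[:484] if 0 else cv2.resize(w3["img"][195:295,225:307],(396,484),interpolation=2)]),"rest.png")
E
```

```text
[0.43559552 0.26289921 0.22056746] [ 3.14085794e+00 -5.36822143e-05  1.77691590e+00]
(array([0.4352, 0.2662]), np.float64(101.9), np.float64(0.1361), [(np.int64(252), np.int64(242)), (np.int64(247), np.int64(113))])
```

View pics/rest.png

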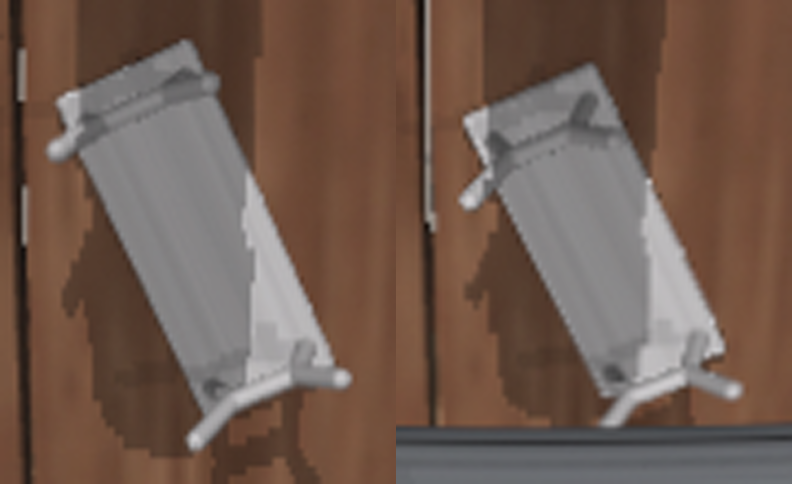

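The crops show the base plate and wire tips of the long rest clearly. I'll use the corners to get its pose.

```bash
python3 - <<'E'
from h import *
w0,w3=[np.load(n+".npy",allow_pickle=True).item() for n in("wrist0","w3")]
def q(f,ox,oy,s,pts,z):
    P=np.array([atz(f,ox+x/s,oy+y/s,z,True) for x,y in pts]); print(P[:,:2].round(4).tolist())
    d=P[0]+P[1]-P[2]-P[3]; print(" centre",P.mean(0).round(4),"ang",np.degrees(np.arctan2(d[1],d[0])).round(1),"L",np.linalg.norm(d)/2,"W",np.linalg.norm(P[1]-P[0]),np.linalg.norm(P[2]-P[3]))
q(w0,215,120,4.4,[(60,95),(188,40),(330,368),(203,418)],.005)
q(w0,215,120,4.4,[(62,148),(210,82),(342,378),(197,440)],.043)
q(w3,225,195,4.83,[(69,118),(196,65),(326,350),(206,397)],.005)
print(tri(w0,(215+62/4.4,120+148/4.4),True,w3,(225+74/4.83,195+200/4.83),True),tri(w0,(215+342/4.4,120+378/4.4),True,w3,(225+339/4.83,195+390/4.83),True))
E
```

```text
[[0.5198, 0.0332], [0.5571, 0.0492], [0.6013, -0.0507], [0.5623, -0.067]]
 centre [ 0.5601 -0.0089  0.005 ] ang 113.4 L 0.10901459365115794 W 0.04058836728585827 0.042312753801432686
[[0.5232, 0.0234], [0.5623, 0.0409], [0.5997, -0.0409], [0.5595, -0.0592]]
 centre [ 0.5612 -0.009   0.043 ] ang 114.1 L 0.09010547688266794 W 0.04278332228418854 0.04424216026980284
[[0.5192, 0.0322], [0.5573, 0.0492], [0.6014, -0.0498], [0.5626, -0.0674]]
 centre [ 0.5601 -0.0089  0.005 ] ang 113.8 L 0.10851165309970535 W 0.04166880233212076 0.04257378256202214
(array([0.52275858, 0.0236591 , 0.04513896]), np.float64(0.0012636305710712185)) (array([ 0.59975932, -0.04040501,  0.0443985 ]), np.float64(0.0004712353468866931))
```

Request:
{"api": "move_arm", "payload": {"rows": [[[0, 0.018, -0.18], 0, -1], [[0, 0, -0.18], 0, -1], [[0, 0, -0.15], 0, -1], [[0, 0, -0.1], 0, -1], [[0, 0, -0.058], 0, -1]]}}

```text
time_s: 14.85
tool_pos: [0.4357, 0.2665, 0.0876]
ee_rot: [-3.14, 0.0, 1.777]
force: [0.7, 0.2, -0.0]
width: 1.001
grasp_force: 0.0
```

Request:
{"api": "move_arm", "payload": {"rows": [[[0, 0, 0], 0, 1], [[0, 0, 0], 0, 1], [[0, 0, 0], 0, 1], [[0, 0, 0], 0, 1], [[0, 0, 0], 0, 1]]}}

```text
time_s: 15.35
tool_pos: [0.4355, 0.2678, 0.0888]
ee_rot: [3.141, -0.0, 1.778]
force: [-0.1, -0.1, 0.3]
width: 0.618
grasp_force: 0.0
```

Request:
{"api": "move_arm", "payload": {"rows": [[[0, 0, 0], 0, 1], [[0, 0, 0], 0, 1], [[0, 0, 0], 0, 1], [[0, 0, 0], 0, 1], [[0, 0, 0], 0, 1]]}}

```text
time_s: 15.85
tool_pos: [0.4352, 0.2676, 0.0881]
ee_rot: [-3.141, 0.0, 1.778]
force: [-0.3, -0.1, -0.4]
width: 0.187
grasp_force: 0.1
```

Request:
{"api": "move_arm", "payload": {"rows": [[[0, 0, 0], 0, 1], [[0, 0, 0], 0, 1], [[0, 0, 0.2], 0, 1], [[0, 0, 0.2], 0, 1], [[0, 0, 0.2], 0, 1]]}}

```text
time_s: 16.35
tool_pos: [0.435, 0.2675, 0.2094]
ee_rot: [-3.141, 0.0, 1.778]
force: [0.5, -0.3, -0.5]
width: 0.163
grasp_force: 12.0
```

Request:
{"api": "move_arm", "payload": {"rows": [[[0.09, -0.197, 0], 0.038, 1], [[0.09, -0.197, 0], 0.038, 1], [[0.09, -0.197, 0], 0.038, 1], [[0.09, -0.197, 0], 0.038, 1], [[0.09, -0.197, 0], 0.038, 1]]}}

```text
time_s: 16.85
tool_pos: [0.5257, 0.0689, 0.2082]
ee_rot: [3.141, 0.0, 1.929]
force: [1.2, 0.5, 0.5]
width: 0.162
grasp_force: 12.0
```

Request:
{"api": "move_arm", "payload": {"rows": [[[0.09, -0.197, 0], 0.038, 1], [[0.09, -0.197, 0], 0.038, 1], [[0, 0, 0], 0, 1], [[0, 0, 0], 0, 1], [[0, 0, 0], 0, 1]]}}

```text
time_s: 17.35
tool_pos: [0.5608, -0.0075, 0.208]
ee_rot: [-3.141, -0.0, 1.988]
force: [0.0, 0.6, -0.0]
width: 0.165
grasp_force: 12.0
```

```bash
python3 look.py w7 marker_mid:0.128 long_rest:0.03 
```

```text
17.4 [ 0.5608 -0.0072  0.2081] [-3.141 -0.     1.988] [-0.1   0.48  1.71  0.    0.95 -0.51] 0.16
marker_mid [242 129 266 335] 0.79 [ 0.5601 -0.0029  0.128 ]
long_rest [221 134 281 224] 0.69 [0.5546 0.004  0.03  ]
long_rest [230 323 235 335] 0.65 [ 0.6064 -0.1668  0.03  ]
```

View pics/w7.png

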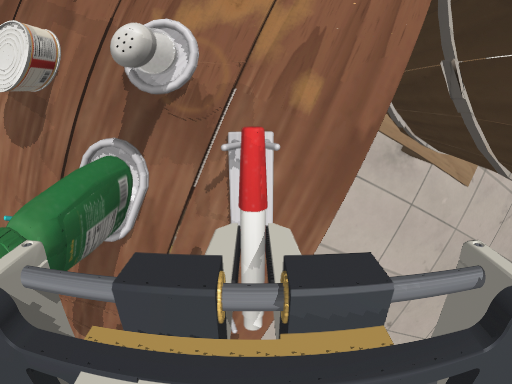

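The pen is in line with the rest. Its red end is at (253,128) and the rest's two wire tips are at (225,146) and (279,146). I'll check that it's centred along its length.

```bash
python3 - <<'E'
from h import *
f=np.load("w7.npy",allow_pickle=True).item()
a=np.radians(113.8); d=np.array([np.cos(a),np.sin(a)]); n=np.array([d[1],-d[0]]); c=np.array([.5605,-.009])
def s(u,v,z): p=atz(f,u,v,z,True)[:2]-c; print((u,v),"along",(p@d).round(4),"across",(p@n).round(4))
s(253,127,.128); s(253,327,.128); s(253,210,.136);s(225,146,.044); s(279,146,.044); s(229,132,.005);s(273,132,.005)
E
```

```text
(253, 127) along 0.0674 across 0.0014
(253, 327) along -0.0698 across 0.0017
(253, 210) along 0.0226 across 0.0015
(225, 146) along 0.0461 across -0.0218
(279, 146) along 0.0461 across 0.0233
(229, 132) along 0.0546 across -0.0214
(273, 132) along 0.0546 across 0.0208
```

Request:
{"api": "move_arm", "payload": {"rows": [[[0, 0, -0.15], 0, 1], [[0, 0, -0.15], 0, 1], [[0, 0, -0.1], 0, 1], [[0, 0, -0.05], 0, 1], [[0, 0, -0.01], 0, 1]]}}

```text
time_s: 18.0
tool_pos: [0.5609, -0.0077, 0.1154]
ee_rot: [-3.14, -0.001, 1.988]
force: [-0.0, -0.7, -0.2]
width: 0.162
grasp_force: 12.0
```

Request:
{"api": "move_arm", "payload": {"rows": [[[0, 0, 0], 0, 1], [[0, 0, 0], 0, 0.3], [[0, 0, 0], 0, 0.3], [[0, 0, 0], 0, 0.3], [[0, 0, 0], 0, 0.3]]}}

```text
time_s: 18.5
tool_pos: [0.5614, -0.0082, 0.1165]
ee_rot: [3.141, 0.0, 1.987]
force: [-0.3, 0.5, 0.3]
width: 0.348
grasp_force: 0.0
```

Request:
{"api": "move_arm", "payload": {"rows": [[[0, 0, 0.1], 0, 0.3], [[0, 0, 0.2], 0, -1], [[0, 0, 0.25], 0, -1], [[0, 0, 0.25], 0, -1], [[0, 0, 0.25], 0, -1]]}}

```text
time_s: 19.0
tool_pos: [0.5608, -0.0082, 0.3284]
ee_rot: [3.141, 0.0, 1.987]
force: [0.6, 0.1, -0.7]
width: 0.645
grasp_force: 0.0
```

Request:
{"api": "move_arm", "payload": {"rows": [[[0, -0.2, 0], -0.1, -1], [[0, -0.2, 0], -0.1, -1], [[0, -0.15, 0], -0.1, -1], [[0, 0, 0], 0, -1], [[0, 0, 0], 0, -1]]}}

```text
time_s: 19.5
tool_pos: [0.5611, -0.1183, 0.3261]
ee_rot: [-3.141, -0.0, 1.752]
force: [0.2, 1.0, 0.4]
width: 0.996
grasp_force: 0.0
```

```bash
python3 look.py w8 marker_mid:0.035 short_rest:0.03 
```

```text
19.55 [ 0.5612 -0.1177  0.3261] [-3.141 -0.     1.753] [-0.29  0.37  1.56  0.    1.21 -0.47] 1.0
marker_mid [240  46 297 129] 0.24 [ 0.5626 -0.0143  0.035 ]
short_rest [229 173 282 231] 0.86 [ 0.5741 -0.1642  0.03  ]
short_rest [ 61 158 110 206] 0.61 [ 0.3226 -0.1804  0.03  ]
```

View pics/w8.png

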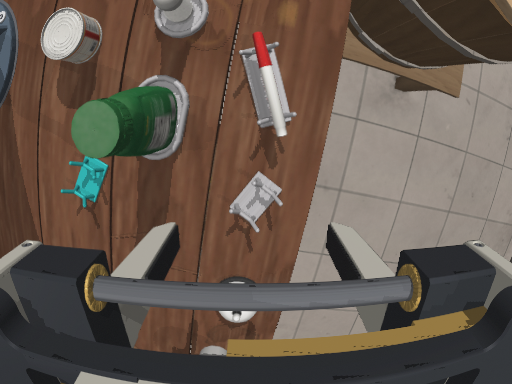

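The pen lies across both cradles of the long rest, from (259,34) to (282,133). The silver short rest is at (256,200).

```bash
python3 - <<'E'
from h import *
w1,w8=[np.load(n+".npy",allow_pickle=True).item() for n in("w1","w8")]
save(np.hstack([cv2.resize(w8["img"][165:240,222:288],(396,450),interpolation=2),cv2.resize(w1["img"][47:122,332:398],(396,450),interpolation=2)]),"short.png")
E
```

```text
(no output)
```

View pics/short.png

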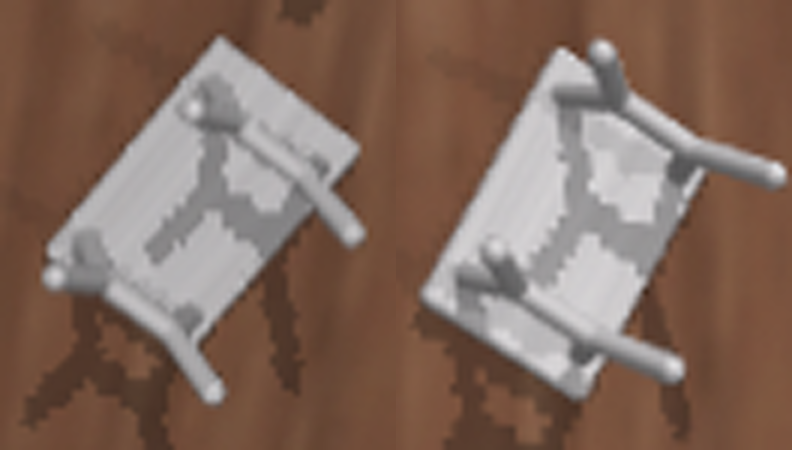

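The crops show the short rest's base corners and all four wire tips in both views.

```bash
python3 - <<'E'
from h import *
w1,w8=[np.load(n+".npy",allow_pickle=True).item() for n in("w1","w8")]
def q(f,ox,oy,s,pts,z):
    P=np.array([atz(f,ox+x/s,oy+y/s,z,True) for x,y in pts])
    d=P[0]+P[1]-P[2]-P[3]; print(" centre",P.mean(0).round(4),"ang",np.degrees(np.arctan2(d[1],d[0])).round(1),"L",np.linalg.norm(d)/2,"W",np.linalg.norm(P[1]-P[0]),np.linalg.norm(P[2]-P[3]))
t8=[(190,110),(353,235),(212,393),(52,278)]; t1=[(205,48),(378,175),(275,368),(95,250)]
q(w8,222,165,6,[(220,38),(358,150),(190,350),(48,250)],.005); q(w8,222,165,6,t8,.044)
q(w1,332,47,6,[(168,50),(312,168),(185,397),(28,293)],.005); q(w1,332,47,6,t1,.044)
for a,b in zip(t8,t1): print(tri(w8,(222+a[0]/6,165+a[1]/6),True,w1,(332+b[0]/6,47+b[1]/6),True))
E
```

```text
centre [ 0.5753 -0.1669  0.005 ] ang 62.2 L 0.06524152450023575 W 0.04240762978748868 0.04276734568333309
 centre [ 0.5747 -0.1676  0.044 ] ang 61.5 L 0.04808441681048923 W 0.044988295014203324 0.04435107833165231
 centre [ 0.5748 -0.1686  0.005 ] ang 60.8 L 0.06387505425906706 W 0.04228969880596563 0.04269558777372563
 centre [ 0.5743 -0.1677  0.044 ] ang 61.7 L 0.04834369459626906 W 0.0447577929547671 0.044641563854120055
(array([ 0.56609208, -0.13567142,  0.04468408]), np.float64(0.0003390426278292567))
(array([ 0.60602081, -0.15729953,  0.04282045]), np.float64(0.00039494352792347043))
(array([ 0.58288934, -0.19934217,  0.04323535]), np.float64(5.5597373962286223e-05))
(array([ 0.54337766, -0.17860839,  0.04337844]), np.float64(0.0003651626921891034))
```

```bash
python3 - <<'E'
from h import *
for c,lim in(("scene0",slice(0,140)),("side0",slice(290,512))):
    f=np.load(c+".npy",allow_pickle=True).item(); h=cv2.cvtColor(f["img"],cv2.COLOR_RGB2HSV).astype(int)
    m=np.zeros(h.shape[:2],np.uint8); m[:,lim]=((h[...,0]>10)&(h[...,0]<28)&(h[...,1]>60)&(h[...,2]>140))[:,lim]
    m=cv2.morphologyEx(m,cv2.MORPH_CLOSE,np.ones((5,5))); m=cv2.morphologyEx(m,cv2.MORPH_OPEN,np.ones((3,3)))
    n,l,st,_=cv2.connectedComponentsWithStats(m); k=1+np.argmax(st[1:,4]); print(c,st[k])
    p=np.vstack(cv2.findContours((l==k).astype(np.uint8),0,1)[0])[:,0]; p=p[(p[:,0]>2)&(p[:,0]<509)]
    for z in(0,.05,.1,.15,.2):
        P=np.array([atz(f,*x,z)[:2] for x in p]); s=np.linalg.lstsq(np.c_[2*P,np.ones(len(P))],(P**2).sum(1),rcond=None)[0]
        R=np.sqrt(s[2]+s[0]**2+s[1]**2); print(z,s[:2].round(3),"R",R.round(3),"rms",np.std(np.hypot(*(P-s[:2]).T)).round(4),"xmin",P[:,0].min().round(3))
E
```

```text
scene0 [   0  144   98   74 5524]
0 [1.273 0.234] R 0.33 rms 0.0104 xmin 0.907
0.05 [1.152 0.3  ] R 0.303 rms 0.0095 xmin 0.816
0.1 [1.031 0.365] R 0.275 rms 0.0087 xmin 0.726
0.15 [0.91  0.431] R 0.248 rms 0.0078 xmin 0.635
0.2 [0.789 0.496] R 0.22 rms 0.007 xmin 0.545
side0 [ 315  113  131   45 4601]
0 [1.077 0.726] R 0.31 rms 0.0142 xmin 0.759
0.05 [1.025 0.582] R 0.288 rms 0.0132 xmin 0.729
0.1 [0.973 0.439] R 0.266 rms 0.0122 xmin 0.699
0.15 [0.921 0.295] R 0.245 rms 0.0112 xmin 0.67
0.2 [0.869 0.151] R 0.223 rms 0.0102 xmin 0.64
```

The barrel rim comes out at about x ≥ 0.685, which leaves roughly 28 mm beside the gripper body at the clip. That's enough room to go in.

Request:
{"api": "move_arm", "payload": {"rows": [[[0, 0.224, 0], 0.034, -1], [[0, 0.224, 0], 0.034, -1], [[0, 0.224, 0], 0.034, -1], [[0, 0.224, 0], 0.034, -1], [[0, 0.224, 0], 0.034, -1]]}}

```text
time_s: 20.15
tool_pos: [0.5606, 0.1086, 0.3263]
ee_rot: [3.141, -0.0, 1.888]
force: [1.3, -0.2, 0.3]
width: 0.999
grasp_force: 0.0
```

Request:
{"api": "move_arm", "payload": {"rows": [[[0, 0.224, 0], 0.034, -1], [[0, 0.224, 0], 0.034, -1], [[0, 0.224, 0], 0.034, -1], [[0, 0.224, 0], 0.034, -1], [[0, 0.224, -0.2], 0.034, -1]]}}

```text
time_s: 20.65
tool_pos: [0.5614, 0.3263, 0.2966]
ee_rot: [3.134, -0.0, 2.022]
force: [1.0, -0.4, -0.0]
width: 0.996
grasp_force: 0.0
```

Request:
{"api": "move_arm", "payload": {"rows": [[[0, 0, -0.2], 0, -1], [[0, 0, -0.15], 0, -1], [[0, 0, 0], 0, -1], [[0, 0, 0], 0, -1], [[0, 0, 0], 0, -1]]}}

```text
time_s: 21.15
tool_pos: [0.5618, 0.3228, 0.2251]
ee_rot: [3.138, -0.0, 2.019]
force: [1.3, -0.1, 0.2]
width: 1.003
grasp_force: 0.0
```

```bash
python3 look.py w9 clip_mid:0.006; python3 - <<'E'
from ax import *
f,w5=[np.load(n+".npy",allow_pickle=True).item() for n in("w9","w5")]
for d in spot_in("wrist","clip_mid")[:1]:
    b=np.round(d["bbox"]).astype(int); a=axis(f,(max(b[0]-12,0),max(b[1]-12,0),b[2]+12,b[3]+12),clip,.010); print(a)
    c=axis(w5,(330,15,370,75),clip,.010)
    for i in(0,1): print(tri(f,a[3][i],True,w5,c[3][i],True))
E
```

```text
21.2 [0.5618 0.3227 0.2251] [ 3.138 -0.     2.019] [0.45 0.61 1.45 0.   1.08 0.  ] 1.0
clip_mid [254 126 271 194] 0.63 [0.562  0.3482 0.006 ]
(array([0.5627, 0.3479]), np.float64(115.1), np.float64(0.0719), [(np.int64(257), np.int64(195)), (np.int64(269), np.int64(126))])
(array([0.57262109, 0.31611106, 0.02615489]), np.float64(0.004691080319926878))
(array([0.55229731, 0.38294744, 0.00816814]), np.float64(0.0006825093974627293))
```

Request:
{"api": "move_arm", "payload": {"rows": [[[0, 0.127, 0], -0.01, -1], [[0, 0, -0.2], 0, -1], [[0, 0, -0.2], 0, -1], [[0, 0, -0.17], 0, -1], [[0, 0, -0.06], 0, -1]], "newtons": 12}}

```text
time_s: 21.8
tool_pos: [0.5603, 0.3471, 0.0943]
ee_rot: [-3.138, 0.0, 2.011]
force: [-0.2, 0.8, -0.1]
width: 1.004
grasp_force: 0.0
```

Request:
{"api": "move_arm", "payload": {"rows": [[[0, 0, -0.06], 0, -1], [[0, 0, 0], 0, 1], [[0, 0, 0], 0, 1], [[0, 0, 0], 0, 1], [[0, 0, 0], 0, 1]]}}

```text
time_s: 22.3
tool_pos: [0.5615, 0.3479, 0.0857]
ee_rot: [3.14, -0.0, 2.011]
force: [-0.0, -0.4, -0.1]
width: 0.703
grasp_force: 0.0
```

Request:
{"api": "move_arm", "payload": {"rows": [[[0, 0, 0], 0, 1], [[0, 0, 0], 0, 1], [[0, 0, 0], 0, 1], [[0, 0, 0], 0, 1], [[0, 0, 0], 0, 1]]}}

```text
time_s: 22.8
tool_pos: [0.5612, 0.3477, 0.0848]
ee_rot: [-3.142, -0.0, 2.011]
force: [0.4, 0.3, 0.6]
width: 0.269
grasp_force: 0.0
```

Request:
{"api": "move_arm", "payload": {"rows": [[[0, 0, 0], 0, 1], [[0, 0, 0], 0, 1], [[0, 0, 0], 0, 1], [[0, 0, 0], 0, 1], [[0, 0, 0.05], 0, 1]]}}

```text
time_s: 23.3
tool_pos: [0.5606, 0.3474, 0.094]
ee_rot: [-3.139, 0.0, 2.011]
force: [-0.5, 0.5, 0.1]
width: 0.157
grasp_force: 12.0
```

Request:
{"api": "move_arm", "payload": {"rows": [[[0, 0, 0.2], 0, 1], [[0, 0, 0.2], 0, 1], [[0, 0, 0.2], 0, 1], [[0.006, -0.215, 0], -0.099, 1], [[0.006, -0.215, 0], -0.099, 1]]}}

```text
time_s: 23.8
tool_pos: [0.5637, 0.2615, 0.217]
ee_rot: [3.138, -0.0, 1.854]
force: [0.5, -0.6, 0.6]
width: 0.163
grasp_force: 12.0
```

Request:
{"api": "move_arm", "payload": {"rows": [[[0.006, -0.215, 0], -0.099, 1], [[0.006, -0.215, 0], -0.099, 1], [[0.006, -0.215, 0], -0.099, 1], [[0.006, -0.215, 0], -0.099, 1], [[0.006, -0.215, 0], -0.099, 1]]}}

```text
time_s: 24.3
tool_pos: [0.5695, 0.045, 0.2157]
ee_rot: [3.141, -0.0, 1.463]
force: [-0.0, -0.4, -0.6]
width: 0.16
grasp_force: 12.0
```

Request:
{"api": "move_arm", "payload": {"rows": [[[0.006, -0.215, 0], -0.099, 1], [[0.006, -0.215, 0], -0.099, 1], [[0.006, -0.215, 0], -0.099, 1], [[0.006, -0.215, 0], -0.099, 1], [[0, -0.12, 0], -0.099, 1]]}}

```text
time_s: 24.8
tool_pos: [0.5743, -0.1523, 0.2157]
ee_rot: [3.14, 0.0, 1.073]
force: [0.8, 0.2, -1.0]
width: 0.157
grasp_force: 12.0
```

```bash
python3 look.py w10 clip_mid:0.135 short_rest:0.03; python3 - <<'E'
from ax import *
f=np.load("w10.npy",allow_pickle=True).item()
d=spot_in("wrist","clip_mid")
if d:
    b=np.round(d[0]["bbox"]).astype(int); print(axis(f,(b[0]-12,b[1]-12,b[2]+12,b[3]+12),clip,.138))
E
```

```text
24.85 [ 0.5743 -0.1543  0.2157] [3.140e+00 1.000e-03 1.067e+00] [-0.34  0.53  1.61 -0.    1.    0.16] 0.16
clip_mid [239 179 264 282] 0.58 [ 0.577  -0.1472  0.135 ]
short_rest [ 74 268 118 323] 0.91 [ 0.3412 -0.1786  0.03  ]
short_rest [232 164 285 228] 0.81 [ 0.5772 -0.1599  0.03  ]
(array([ 0.5766, -0.1493]), np.float64(61.6), np.float64(0.0662), [(np.int64(262), np.int64(282)), (np.int64(242), np.int64(181))])
```

Request:
{"api": "move_arm", "payload": {"rows": [[[0, -0.073, 0], 0, 1], [[0, 0, 0], 0, 1], [[0, 0, -0.15], 0, 1], [[0, 0, -0.15], 0, 1], [[0, 0, -0.1], 0, 1]]}}

```text
time_s: 25.5
tool_pos: [0.574, -0.1632, 0.1331]
ee_rot: [-3.14, 0.0, 1.079]
force: [-0.4, -0.0, -0.0]
width: 0.157
grasp_force: 12.0
```

Request:
{"api": "move_arm", "payload": {"rows": [[[0, 0, -0.07], 0, 1], [[0, 0, -0.03], 0, 1], [[0, 0, -0.012], 0, 1], [[0, 0, 0], 0, 1], [[0, 0, 0], 0, 1]]}}

```text
time_s: 26.0
tool_pos: [0.5748, -0.164, 0.1133]
ee_rot: [3.14, -0.0, 1.078]
force: [-0.7, -0.2, 0.7]
width: 0.156
grasp_force: 12.0
```

Request:
{"api": "move_arm", "payload": {"rows": [[[0, 0, 0.05], 0, 1], [[0, -0.022, 0], 0, 1], [[0, 0, 0], 0, 1], [[0, 0, 0], 0, 1], [[0, 0, 0], 0, 1]]}}

```text
time_s: 26.5
tool_pos: [0.5743, -0.1683, 0.1223]
ee_rot: [-3.141, 0.0, 1.078]
force: [0.0, 0.4, 0.3]
width: 0.161
grasp_force: 12.0
```

```bash
python3 - <<'E'
from ax import *
s=state();print(s["tool_pos"],s["ee_rot"][2])
f=grab_frame("wrist"); np.save("w11.npy",f,allow_pickle=True)
d=spot_in("wrist","clip_mid"); print(d[:1])
b=np.round(d[0]["bbox"]).astype(int); a=axis(f,(b[0]-12,b[1]-12,b[2]+12,b[3]+12),clip,.045); print(a)
g=np.radians(61.7); e=np.array([np.cos(g),np.sin(g)]); c=np.array([.5747,-.1678]); tip=max(a[3],key=lambda p:-p[1])
p=atz(f,*tip,.045,True)[:2]-c; print("far end along",p@e,"(want .036) across",p@[e[1],-e[0]])
E
```

```text
[ 0.57432273 -0.1682895   0.12230622] 1.0776938534219969
[{'bbox': [238.3, 177.3, 262.5, 282.0], 'confidence': 0.6}]
(array([ 0.5766, -0.1651]), np.float64(62.0), np.float64(0.0661), [(np.int64(262), np.int64(282)), (np.int64(242), np.int64(181))])
far end along 0.03629986815370347 (want .036) across -0.005386818286931862
```

Request:
{"api": "move_arm", "payload": {"rows": [[[0, 0, -0.03], 0, 1], [[0, 0, -0.018], 0, 1], [[0, 0, 0], 0, 1], [[0, 0, 0], 0, 0.3], [[0, 0, 0], 0, 0.3]]}}

```text
time_s: 27.1
tool_pos: [0.5744, -0.1683, 0.1128]
ee_rot: [-3.142, 0.0, 1.078]
force: [0.1, 0.1, 0.9]
width: 0.281
grasp_force: 0.0
```

Request:
{"api": "move_arm", "payload": {"rows": [[[0, 0, 0], 0, 0.3], [[0, 0, 0], 0, 0.3], [[0, 0, 0.1], 0, 0.3], [[0, 0, 0.25], 0, 0], [[0, 0, 0.25], 0, -1]]}}

```text
time_s: 27.6
tool_pos: [0.574, -0.1681, 0.2337]
ee_rot: [-3.14, 0.0, 1.078]
force: [0.2, -0.3, 0.5]
width: 0.478
grasp_force: 0.0
```

Request:
{"api": "move_arm", "payload": {"rows": [[[0, 0, 0.25], 0, -1], [[-0.1, 0.1, 0.2], 0, -1], [[-0.1, 0.1, 0], 0, -1], [[0, 0, 0], 0, -1], [[0, 0, 0], 0, -1]]}}

```text
time_s: 28.1
tool_pos: [0.5344, -0.1282, 0.3229]
ee_rot: [3.141, 0.0, 1.078]
force: [0.6, 0.1, -0.8]
width: 0.903
grasp_force: 0.0
```

```bash
python3 - <<'E'
from h import *
s=state();print(s["time_s"],s["tool_pos"])
f=grab_frame("wrist"); np.save("w12.npy",f,allow_pickle=True)
for t,z in(("clip_mid",.035),("marker_mid",.035),("bell",.06)):
    for d in spot_in("wrist",t)[:2]:
        b=d["bbox"]; print(t,np.round(b),d["confidence"],atz(f,(b[0]+b[2])/2,(b[1]+b[3])/2,z,True).round(4))
g=grab_frame("side")
save(np.hstack([f["img"][:,40:440],cv2.resize(g["img"][130:270,190:335],(398,384),interpolation=2)]),"fin.png")
E
```

```text
28.1 [ 0.53444947 -0.12824944  0.32291641]
clip_mid [287. 153. 299. 209.] 0.88 [ 0.5732 -0.1678  0.035 ]
clip_mid [181.  44. 271. 113.] 0.52 [ 0.5599 -0.0131  0.035 ]
marker_mid [180.  44. 271. 113.] 0.81 [ 0.5592 -0.0128  0.035 ]
bell [314. 255. 331. 284.] 0.73 [ 0.5556 -0.2926  0.06  ]
```

View pics/fin.png

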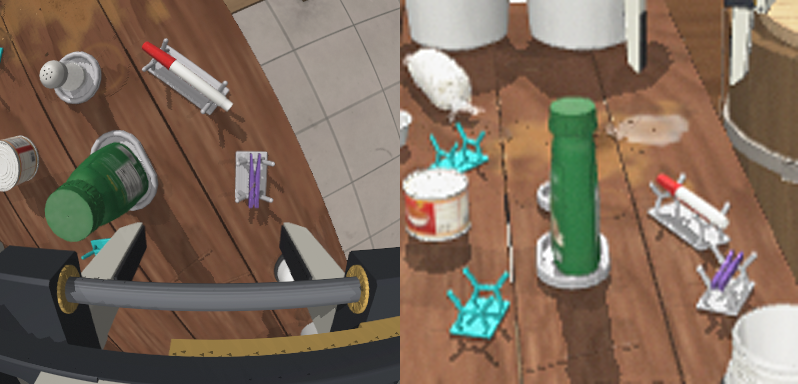

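All four things are in their stands: the shaker and bottle upright, the pen and clip lying across their cradles. The bell hasn't moved, so I'll hand the job in.

```bash
python3 -c "
from rig import *
print(job_done())"
```

```text
the job is handed in; nothing more can be done
None
```

The shaker, bottle, pen and clip were each placed on their own steel stand and released, in the order asked; the bell was left where it stood, and the job was handed in at about 28 s.

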